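Build the pivot stack on the fixture bolt

ROBOT

A 6-joint arm with a two-finger parallel gripper is mounted at the origin on a cart in front of the work surface, level with it; the furniture and walls round the work are solid. World frame = base frame: x ahead of the robot, y to its left, z up, the work surface at z = 0. Lengths are in m, angles in rad, forces in N, time in s.
With the tool pointing down it reaches from about 0.3 to 0.85 m from the base axis. Payload 4.2 kg.
Tool frame: the origin (TCP) lies midway between the tips of the shut fingers; the grasp point (between the pads) lies 19 mm behind it; z points along the fingers, y is the line along which they close (so a half turn about z gives the same grasp; the last joint's range is limited). The gripper opens to 91 mm and grips with 3 to 60 N. Pads are 32 mm wide; open, the fingers measure 118 mm over their backs; the gripper's body (76 mm by 178 mm) begins 60 mm behind the grasp point.
Start: joints at [1.193, 0.32, 1.565, -0, 1.257, -0.02], TCP at [0.201, 0.539, 0.214] pointing down, gripper open.
Joint ranges: [-3.11, 3.11], [-0.84, 2.01], [0.21, 2.61], [-1.34, 4.49], [0.05, 2.63], [-2.56, 2.56]. Speed limits (rad/s): [2.57, 2.57, 3.14, 3.14, 3.14, 3.14].

INTERFACE

Orientations are given as a 3x3 rotation matrix whose columns are the frame's x, y, z axes.
In Python, from rig import sensors, optics, manip gives the robot as it stands.
- The arm moves only by the tool move_arm, never from a script. Its argument "deltas" is a list of rows, each a list of 7 numbers: the finger opening in m, from 0 to 0.0912, then the shift along the tool's x, y, z in m, then the turn, a rotation vector about the tool's x, y, z in rad. In form: [[fingers, dx, dy, dz, rx, ry, rz], ...]. A call has 1 to 10 rows; each row is the pose to reach, as a shift and turn from the pose commanded when the call began, along the tool's axes at that moment; what a row does not reach only later rows make up. A row lasts 1/12 s, in which the tool goes at most 41.7 mm and 7.16 degrees, less where a joint would pass 70% of its speed; a pose out of reach is approached as far as the arm can. A call with a gripper value outside its range is refused whole. The fingers move at their own pace and stop on an object; "squeeze" is the grip in N (left out, the last holds). Time passes only in rows, so rows that repeat a pose let the fingers close. It gives the time, the measured TCP pose, the force, the opening and the grip force at its end, in the units of the state.
- sensors.sense(): the state, without advancing time (a new reading comes with each control period).
- optics.grab_frame(name): name is "scene" or "top" or "wrist"; returns the picture (400x640x3 uint8, red, green, blue); there is no depth.
- optics.camera_info(name): a dict with "mtx" (3x3 intrinsics, pixels), "camera_from_world" (4x4, takes a point from world to camera coordinates). Camera axes: x right, y down, z forward; pixel columns grow to the right and rows downward; lengths in m; the calibration is good to about 2 mm. A picture is of the moment at which its call begins: read the wrist's pose just before it. camera_info takes no time and is no camera call; for the wrist camera it gives the pose at the moment of the call.
- manip.hand_in(): hands the job in; it is judged then, once.
The state is a dict: "clock": time; "joints": joint angles; "qvel": joint speeds; "tau": joint torques, N m; "eef_pos": TCP position; "tcp_rot": TCP orientation; "ft_force": force on the tool from outside, world axes, zero at the start; "moment": the same for the moment, N m; "gripper_width": finger opening in m; "grasp_force": force on a finger pad.
Only numpy, scipy, OpenCV 4.12 (cv2) and the standard library are available. Lean on these libraries where they do the work, as an engineer would, in place of code of your own. Each camera call takes 0.05 s, during which the arm holds its last target. There are 200 camera calls.

TASK

Build up the pivot stack on the upright bolt of the blue fixture: thread on the black spacer first, then the steel washer, then the brass bushing with its flange downwards, as it already lies. Each part must sit fully down on the one below, and all must be let go at the end. Leave the V-block, the gauge block and the marker pen near the work alone.

Things in the scene. Friction and masses are not known exactly. Their poses are not given: they have to be found in the camera images.
- fixture: fixture screwed to the table (it does not move): a blue plate 110 x 90 x 14 mm with a cap screw in each corner; in its middle a round steel seat, 38 mm across and 2 mm high, from which an upright steel bolt rises. Origin: centre of the plate's underside, on the bolt's axis, on the table; z up, x along the 110 mm side
- bolt_seat (a point): point on the bolt's axis on the seat's upper face, 16 mm above the table: the underside of the first part comes to rest here
- bolt_tip (a point): top of the bolt, 56 mm above bolt_seat (72 mm above the table). The bolt is 14 mm in diameter; its topmost 9 mm taper to 6 mm as a pilot. The thread is cosmetic: rings slide straight down
- spacer: loose black sleeve, 36 mm outside diameter, 22 mm high, with a 20 mm through hole, about 60 g, standing on the table with its hole upright. Origin: centre of its underside; z is the axis of the hole, up at the start. May be gripped across the outside
- washer: loose thick bright steel washer, 44 mm outside diameter, 6 mm thick, with a 20 mm through hole, about 40 g, lying flat on the table. Origin: centre of its underside; z is the axis of the hole, up at the start. May be gripped across the outside edge
- bushing: loose brass flanged bushing, 18 mm high, with a 20 mm through hole, about 70 g, standing on its flange: the flange is 40 mm across and the lowest 6 mm, the body above it is 30 mm across and 12 mm high. Origin: centre of the flange's underside; z is the axis of the hole, up at the start. May be gripped across the body
- v_block: bystander: loose light grey steel block with a V groove on top, 45 x 42 x 30 mm. Origin: centre of its underside, on the table
- gauge_block: bystander: loose upright steel gauge block, 30 x 16 x 35 mm. Origin: centre of its underside, on the table
- marker_pen: bystander: white marker pen with a red cap lying on the table, 17 mm across and 135 mm long, along its y axis. Origin: its middle, on the table
Things that resemble listed ones, but are neither listed nor needed, are in the scene too. There is more than one size of the bushing; the job needs the smaller. Of the things shaped like the washer, the steel one is meant.

How it is judged:
By the outcome, as a careful person would: the job done as asked, in the order asked, and still so for the second after the job is handed in, with the robot touching nothing.
It also fails if it takes over 64 s, if anything falls off the work surface, if the arm or the gripper's body presses on something with over 40 N, if the wrist force passes 120 N, or if a joint passes its speed limit or range.

## Working session

There is one attempt and no reset: what is moved stays moved. The work goes in short steps, Python scripts to look and compute and a tool call to move; the robot and the scene stay as the last step left them, time stands still between calls to the robot, and variables do not carry over. Pictures are saved under pics/ and viewed, at most 10 in all, crops included, and the job is handed in when it is done.

Besides the shell and the picture viewer there is one more tool, called after "Call:" as name(argument=value, ...), one argument or row to a line, values as JSON. move_arm: Moves the arm, as the interface text tells. Its arguments: {"type":"object","properties":{"deltas":{"type":"array","items":{"type":"array","items":{"type":"number"}}},"squeeze":{"type":"number"}},"required":["deltas"]}

```bash
mkdir -p pics; ls
python3 - <<'E'
from rig import sensors, optics
import cv2,numpy as np
s=sensors.sense(); print(s)
for n in("scene","top"):
    i=optics.camera_info(n); print(n,np.round(i["mtx"],1).tolist(),np.round(i["camera_from_world"],4).tolist())
    cv2.imwrite(f"pics/{n}0.png",optics.grab_frame(n)[:,:,::-1])
E
```

```text
pics
{'clock': 0.0, 'joints': array([ 1.19299959e+00,  3.20286053e-01,  1.56569441e+00, -2.73897588e-05,
        1.25739997e+00, -2.00038763e-02]), 'qvel': array([-0.00231152,  0.00115727,  0.0008345 , -0.00042143,  0.00127796,
       -0.00036415]), 'tau': array([-6.55205404e-04, -4.12456405e+01, -2.31969523e+01,  7.26050930e-02,
        4.57211479e-02, -1.47036385e-04]), 'eef_pos': array([0.20118809, 0.53810179, 0.21311768]), 'tcp_rot': array([[-9.36675023e-01,  3.50199226e-01, -6.35248540e-04],
       [ 3.50199802e-01,  9.36673532e-01, -1.67132163e-03],
       [ 9.72495333e-06, -1.78794914e-03, -9.99998402e-01]]), 'ft_force': array([-0.80575329, -0.41154896, -0.48872793]), 'moment': array([ 0.01557118,  0.03036747, -0.01076159]), 'grasp_force': 0.0, 'gripper_width': 0.09060254112220177}
scene [[390.0, 0.0, 325.6], [0.0, 390.0, 194.8], [0.0, 0.0, 1.0]] [[0.806, -0.5917, 0.0152, -0.499], [-0.2289, -0.3354, -0.9139, 0.1677], [0.5458, 0.7331, -0.4058, 0.6818], [0.0, 0.0, 0.0, 1.0]]
top [[437.2, 0.0, 324.5], [0.0, 437.2, 200.1], [0.0, 0.0, 1.0]] [[-0.0284, -0.9996, -0.0082, -0.0702], [-0.9819, 0.0294, -0.1872, 0.5396], [0.1874, 0.0027, -0.9823, 0.8761], [0.0, 0.0, 0.0, 1.0]]
```

View pics/top0.png

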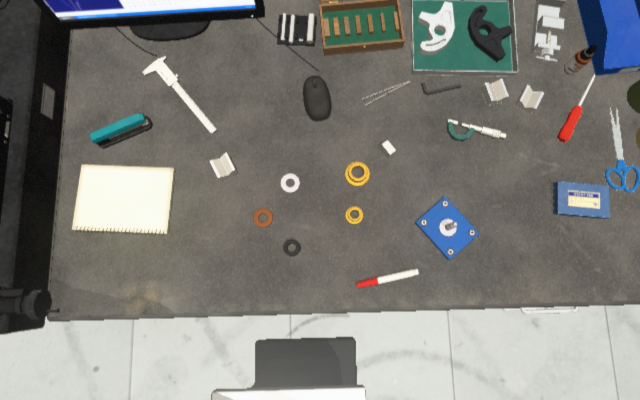

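View pics/scene0.png

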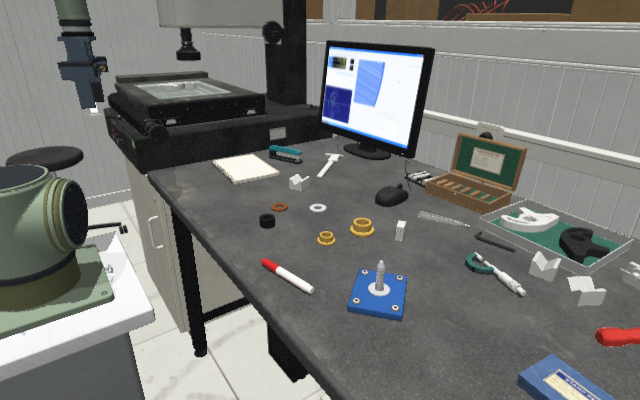

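Top view: the bolt is at (448,228).

| Candidate | Pixel | Choice |
|---|---|---|
| Black spacer | (292,247) | the only one |
| Pale ring | (290,183) | steel washer |
| Copper ring | (263,217) | decoy |
| Small brass bushing | (354,215) | wanted |
| Large brass bushing | (358,174) | decoy |

The pen is at (388,278), the gauge block at (389,147) and the V-block at (222,165).

```bash
cat > h.py <<'E'
import cv2,numpy as np
from rig import sensors,optics
def ray(info,uv):
    T=info["camera_from_world"];R=T[:3,:3];c=-R.T@T[:3,3]
    d=R.T@np.linalg.inv(info["mtx"])@np.array([uv[0],uv[1],1.]);return c,d
def onplane(info,uv,z):
    c,d=ray(info,uv);return c+d*(z-c[2])/d[2]
def proj(info,p):
    q=info["mtx"]@(info["camera_from_world"]@np.r_[p,1.])[:3];return q[:2]/q[2]
def twoview(r1,r2):
    (a,d),(b,e)=r1,r2
    s=np.linalg.lstsq(np.c_[d,-e],b-a,rcond=None)[0]
    p,q=a+s[0]*d,b+s[1]*e;return (p+q)/2,np.linalg.norm(p-q)
def masks(im):
    h=cv2.cvtColor(im,cv2.COLOR_RGB2HSV);H,S,V=[h[...,i].astype(int) for i in range(3)]
    return dict(brass=(H>15)&(H<32)&(S>120)&(V>90),copper=(H<15)&(S>100)&(V>60),white=(S<45)&(V>150),
                black=(V<48),blue=(H>100)&(H<125)&(S>130)&(V>60),red=((H<6)|(H>174))&(S>150)&(V>90))
def blob(m,uv,r):
    """largest outer contour within r px of uv -> area, bbox, centre of bbox-like minAreaRect, ellipse, hole centroid"""
    w=np.zeros(m.shape,np.uint8);cv2.circle(w,tuple(int(x) for x in uv),r,1,-1)
    cs,hi=cv2.findContours((m&(w>0)).astype(np.uint8),cv2.RETR_CCOMP,cv2.CHAIN_APPROX_NONE)
    i=max((k for k in range(len(cs)) if hi[0][k][3]<0),key=lambda k:cv2.contourArea(cs[k]))
    ho=[cs[k] for k in range(len(cs)) if hi[0][k][3]==i]
    hole=max(ho,key=cv2.contourArea) if ho else None
    return cs[i],hole
E
python3 - <<'E'
from h import *
top,sc=optics.camera_info("top"),optics.camera_info("scene")
it,is_=cv2.imread("pics/top0.png")[:,:,::-1].copy(),cv2.imread("pics/scene0.png")[:,:,::-1].copy()
mt,ms=masks(it),masks(is_)
def ctr(c):
    (x,y),(w,h),a=cv2.minAreaRect(cv2.convexHull(c)); M=cv2.moments(cv2.convexHull(c)); return np.array([M['m10']/M['m00'],M['m01']/M['m00']]),(round(w,1),round(h,1))
for n,k,ut,us,r,z in [("spacer","black",(292,247),(267,221),18,.011),("washer","white",(290,183),(318,208),18,.003),("copper","copper",(263,217),(280,207),18,.003),
  ("bush","brass",(354,215),(326,238),18,.008),("bigbush","brass",(358,174),(362,226),20,.01),("plate","blue",(448,228),(378,293),45,.014),
  ("gauge","white",(389,147),(401,231),20,.0175),("vblk","white",(222,165),(298,182),20,.015),("penW","white",(402,274),(298,283),25,.008)]:
    for nm,inf,m,u in(("top",top,mt,ut),("scene",sc,ms,us)):
        try:
            c,h=blob(m[k],u,r);p,wh=ctr(c);o=onplane(inf,p,z)
            print(n,nm,p.round(1),wh,"xyz",o.round(4),"" if h is None else ("hole",ctr(h)[0].round(1)))
        except Exception as e: print(n,nm,"fail",e)
crop=lambda im,u,s:cv2.resize(im[u[1]-s:u[1]+s,u[0]-s:u[0]+s],(390,390),interpolation=cv2.INTER_CUBIC)
a=np.hstack([crop(it,(310,212),65),crop(is_,(378,280),45)])
cv2.imwrite("pics/crop1.png",a[:,:,::-1])
E
```

```text
spacer top fail max() iterable argument is empty
spacer scene [267. 221.] (14.0, 14.0) xyz [ 0.4403 -0.0124  0.011 ] 
washer top [289.6 182.5] (18.4, 18.4) xyz [ 0.5892 -0.0083  0.003 ] ('hole', array([289.6, 182.4]))
washer scene [317.4 207.4] (7.0, 16.0) xyz [ 0.5885 -0.0058  0.003 ] ('hole', array([317.2, 207.4]))
copper top [262.6 217.5] (18.4, 19.1) xyz [0.5114 0.0525 0.003 ] ('hole', array([262.6, 217.4]))
copper scene [278.8 206.7] (8.0, 16.0) xyz [0.5096 0.0533 0.003 ] ('hole', array([279. , 206.5]))
bush top [353.7 214.6] (17.0, 17.0) xyz [ 0.511  -0.1492  0.008 ] ('hole', array([354., 214.]))
bush scene [325.8 238.3] (14.0, 17.0) xyz [ 0.5088 -0.1504  0.008 ] 
bigbush top [356.9 173.5] (23.0, 24.0) xyz [ 0.6035 -0.16    0.01  ] ('hole', array([357. , 172.5]))
bigbush scene [361.7 227.4] (18.0, 23.0) xyz [ 0.6032 -0.1602  0.01  ] 
plate top [446.9 227.8] (51.0, 40.0) xyz [ 0.4752 -0.35    0.014 ] ('hole', array([447.7, 226.9]))
plate scene [378.2 294.3] (55.4, 44.6) xyz [ 0.4647 -0.3613  0.014 ] ('hole', array([394.8, 307.9]))
gauge top [388.4 146.7] (14.2, 8.0) xyz [ 0.6616 -0.2328  0.0175] 
gauge scene [400.7 223.9] (8.2, 7.5) xyz [ 0.6781 -0.209   0.0175] 
vblk top [221.9 165. ] (21.9, 19.7) xyz [0.6311 0.1417 0.015 ] 
vblk scene [297.7 178.5] (9.6, 17.8) xyz [0.639  0.1664 0.015 ] 
penW top [397.6 275.7] (7.3, 41.2) xyz [ 0.3758 -0.2378  0.008 ] 
penW scene [294.5 279.2] (40.3, 8.1) xyz [ 0.3752 -0.2361  0.008 ]
```

View pics/crop1.png

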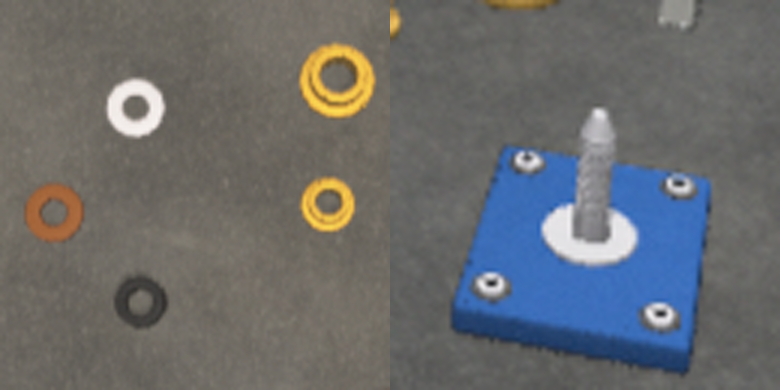

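The crop confirms the choice: pale steel washer, black spacer, and the smaller brass bushing (flange down). The bolt stands centred on the blue plate, tip at about (381,261) in the scene view. I'm moving over the spacer and turning the tool so it closes along world x.

Call:
move_arm(
  deltas=[
    [0.07,-0.417,-0.433,0.01,0,0,1.213],
    [0.07,-0.417,-0.433,0.01,0,0,1.213],
    [0.07,-0.417,-0.433,0.01,0,0,1.213],
    [0.07,-0.417,-0.433,0.01,0,0,1.213],
    [0.07,-0.417,-0.433,0.01,0,0,1.213],
    [0.07,-0.417,-0.433,0.01,0,0,1.213],
    [0.07,-0.417,-0.433,0.01,0,0,1.213],
    [0.07,-0.417,-0.433,0.01,0,0,1.213],
    [0.07,-0.417,-0.433,0.01,0,0,1.213],
    [0.07,-0.417,-0.433,0.01,0,0,1.213],
  ],
)

```text
clock: 0.93
eef_pos: [0.367, 0.1543, 0.2069]
tcp_rot: [[0.005, 1.0, 0.0], [1.0, -0.005, 0.0], [0.0, 0.0, -1.0]]
ft_force: [0.9, 0.8, 0.6]
gripper_width: 0.0702
grasp_force: 0.0
```

Call:
move_arm(
  deltas=[
    [0.07,-0.16,0.069,0,0,0,0],
    [0.07,-0.16,0.069,0,0,0,0],
    [0.07,-0.16,0.069,0,0,0,0],
    [0.07,-0.16,0.069,0,0,0,0],
    [0.07,-0.16,0.069,0,0,0,0],
    [0.07,-0.16,0.069,0,0,0,0],
  ],
)

```text
clock: 1.43
eef_pos: [0.4365, -0.0058, 0.2066]
tcp_rot: [[0.005, 1.0, -0.001], [1.0, -0.005, -0.0], [-0.0, -0.001, -1.0]]
ft_force: [-0.7, -0.2, 0.3]
gripper_width: 0.0703
grasp_force: 0.0
```

Run:
```python
from h import *
s=sensors.sense();i=optics.camera_info("wrist");im=optics.grab_frame("wrist")
print(s["eef_pos"],s["joints"].round(2));print(np.round(i["mtx"],1).tolist(),np.round(i["camera_from_world"],4).tolist())
cv2.imwrite("pics/w1.png",im[:,:,::-1])
for n,p in dict(spacer=(.44,-.012,.022),washer=(.589,-.007,.006),bush=(.51,-.15,.018),bolt=(.476,-.352,.016)).items(): print(n,proj(i,np.array(p)).round(0))
```

```text
[ 0.43651344 -0.00576212  0.20657448] [-0.04  0.11  1.87 -0.    1.17 -0.03]
[[276.6, 0.0, 317.9], [0.0, 276.6, 197.9], [0.0, 0.0, 1.0]] [[1.0, -0.0052, -0.0014, -0.4366], [-0.0046, -0.9558, 0.294, -0.035], [-0.0029, -0.2939, -0.9558, 0.3855], [0.0, 0.0, 0.0, 1.0]]
spacer [321. 184.]
washer [429. 177.]
bush [368. 273.]
bolt [342. 376.]
```

View pics/w1.png

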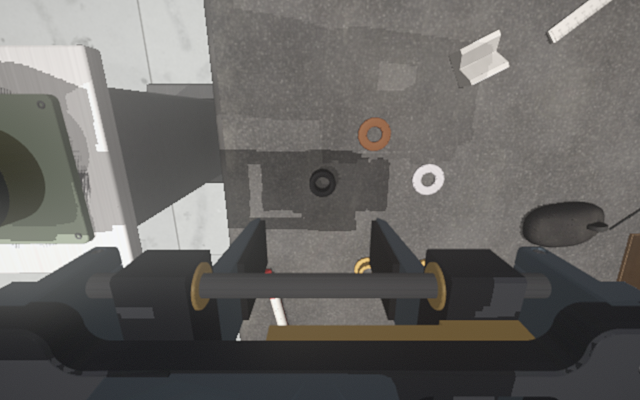

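The wrist view shows the spacer at (322,182), the washer at (428,180) and the copper ring at (374,134). The gripper hides the bushing. Next I measure the spacer and washer here, and the bolt from the fixed views.

Run:
```python
from h import *
i=optics.camera_info("wrist");im=cv2.imread("pics/w1.png")[:,:,::-1].copy()
def cen(c):
    h=cv2.convexHull(c);M=cv2.moments(h);return np.array([M['m10']/M['m00'],M['m01']/M['m00']]),np.round(cv2.minAreaRect(h)[1],1)
V=im.max(2);print("profile",V[182,302:342].tolist())
for t in(30,38,45):
    c,h=blob(V<t,(322,182),20);p,w=cen(c);print("spacer",t,p.round(1),w,onplane(i,p,.011).round(4))
c,h=blob(masks(im)["white"],(428,180),22);p,w=cen(c);print("washer",p.round(1),w,onplane(i,p,.004).round(4))
# bolt: cap screw corners/seat/tip
top,sc=optics.camera_info("top"),optics.camera_info("scene")
it,is_=cv2.imread("pics/top0.png")[:,:,::-1].copy(),cv2.imread("pics/scene0.png")[:,:,::-1].copy()
for nm,im_,inf,u in(("top",it,top,(448,228)),("scene",is_,sc,(379,289))):
    m=masks(im_)["blue"];w=np.zeros(m.shape,np.uint8);cv2.circle(w,u,48,1,-1)
    cs,_=cv2.findContours((m&(w>0)).astype(np.uint8),cv2.RETR_EXTERNAL,cv2.CHAIN_APPROX_NONE)
    c=cv2.convexHull(max(cs,key=cv2.contourArea));b=cv2.boxPoints(cv2.minAreaRect(c))
    q=cv2.approxPolyDP(c,4,True)[:,0];print(nm,"poly",q.tolist())
    if nm=="top": print([onplane(inf,x,.014).round(3).tolist() for x in b],onplane(inf,b.mean(0),.012).round(4))
# tip in both views by brightest blob above/around; scene tip px (381,261)
print("scene tip on z=.072",onplane(sc,(381,260.8),.071).round(4),"seat",onplane(sc,(379.4,289.2),.016).round(4))
T=im_  # screws in scene view: grey on plate
mw=masks(is_)["white"]
c,h=blob(mw,(379,289),14);print("scene seat blob",cen(c))
c,h=blob(masks(it)["white"],(448,228),12);print("top seat blob",cen(c),onplane(top,cen(c)[0],.016).round(4))
cv2.imwrite("pics/bt.png",np.hstack([cv2.resize(it[188:268,408:488],(400,400),interpolation=cv2.INTER_CUBIC),cv2.resize(is_[250:330,338:418],(400,400),interpolation=cv2.INTER_CUBIC)])[:,:,::-1])
```

```text
profile [83, 84, 81, 80, 85, 89, 90, 70, 52, 52, 51, 45, 44, 58, 70, 70, 72, 71, 70, 79, 86, 88, 88, 88, 86, 86, 82, 62, 48, 52, 50, 45, 43, 51, 63, 70, 77, 83, 86, 86]Traceback (most recent call last):
  File "<stdin>", line 7, in <module>
  File "h.py", line 22, in blob
    i=max((k for k in range(len(cs)) if hi[0][k][3]<0),key=lambda k:cv2.contourArea(cs[k]))
ValueError: max() iterable argument is empty
```

Run:
```python
from h import *
i=optics.camera_info("wrist");im=cv2.imread("pics/w1.png")[:,:,::-1].copy()
def cen(c):
    h=cv2.convexHull(c);M=cv2.moments(h);return np.array([M['m10']/M['m00'],M['m01']/M['m00']]),np.round(cv2.minAreaRect(h)[1],1)
V=im.max(2)
for t in(52,57,62):
    c,h=blob(V<t,(322,182),18);p,w=cen(c);print("spacer",t,p.round(1),w,onplane(i,p,.011).round(4),None if h is None else onplane(i,cen(h)[0],.022).round(4))
c,h=blob(masks(im)["white"],(428,180),22);p,w=cen(c);print("washer",p.round(1),w,onplane(i,p,.004).round(4))
top,sc=optics.camera_info("top"),optics.camera_info("scene")
it,is_=cv2.imread("pics/top0.png")[:,:,::-1].copy(),cv2.imread("pics/scene0.png")[:,:,::-1].copy()
for t in(50,57,62):
    for nm,im_,inf,u in(("top",it,top,(292,247)),("scene",is_,sc,(267,221))):
        c,h=blob(im_.max(2)<t,u,14);p,w=cen(c);print("spacer",nm,t,p.round(1),w,onplane(inf,p,.011).round(4))
m=masks(it)["blue"];w=np.zeros(m.shape,np.uint8);cv2.circle(w,(448,228),48,1,-1)
cs,_=cv2.findContours((m&(w>0)).astype(np.uint8),cv2.RETR_EXTERNAL,cv2.CHAIN_APPROX_NONE)
b=cv2.boxPoints(cv2.minAreaRect(cv2.convexHull(max(cs,key=cv2.contourArea))))
print([onplane(top,x,.014).round(3).tolist() for x in b],onplane(top,b.mean(0),.012).round(4))
print("scene tip on z=.072",onplane(sc,(381,260.8),.071).round(4),"seat",onplane(sc,(379.4,289.2),.016).round(4))
cv2.imwrite("pics/bt.png",np.hstack([cv2.resize(it[188:268,408:488],(400,400),interpolation=cv2.INTER_CUBIC),cv2.resize(is_[250:330,338:418],(400,400),interpolation=cv2.INTER_CUBIC)])[:,:,::-1])
```

```text
spacer 52 [322.4 182.3] [27.1 24.2] [ 0.4416 -0.0113  0.011 ] [ 0.441  -0.0081  0.022 ]
spacer 57 [322.3 182.3] [28. 25.] [ 0.4415 -0.0113  0.011 ] [ 0.4412 -0.008   0.022 ]
spacer 62 [322.3 182.2] [28. 25.] [ 0.4415 -0.0112  0.011 ] [ 0.4413 -0.0083  0.022 ]
washer [428. 179.] [30. 32.] [ 0.5879 -0.0087  0.004 ]Traceback (most recent call last):
  File "<stdin>", line 13, in <module>
  File "h.py", line 22, in blob
    i=max((k for k in range(len(cs)) if hi[0][k][3]<0),key=lambda k:cv2.contourArea(cs[k]))
ValueError: max() iterable argument is empty
```

Spacer at (0.4415, -0.0113), about 37 mm across as seen, which fits. Going down to grasp it.

Call:
move_arm(
  deltas=[
    [0.06,-0.0055,0.005,0.04,0,0,0],
    [0.06,-0.0055,0.005,0.08,0,0,0],
    [0.06,-0.0055,0.005,0.12,0,0,0],
    [0.06,-0.0055,0.005,0.15,0,0,0],
    [0.06,-0.0055,0.005,0.17,0,0,0],
    [0.06,-0.0055,0.005,0.185,0,0,0],
    [0.06,-0.0055,0.005,0.195,0,0,0],
    [0.06,-0.0055,0.005,0.2,0,0,0],
    [0.06,-0.0055,0.005,0.2,0,0,0],
  ],
)

```text
clock: 2.23
eef_pos: [0.4397, -0.0076, 0.0062]
tcp_rot: [[-0.002, 1.0, -0.003], [1.0, 0.002, 0.0], [0.0, -0.003, -1.0]]
ft_force: [0.9, -0.9, 0.3]
gripper_width: 0.06
grasp_force: 0.0
```

Call:
move_arm(
  deltas=[
    [0.03,0,0,0,0,0,0],
    [0.03,0,0,0,0,0,0],
    [0.03,0,0,0,0,0,0],
    [0.03,0,0,0,0,0,0],
    [0.03,0,0,0,0,0,0],
    [0.03,0,0,0,0,0,0],
  ],
  squeeze=20,
)

```text
clock: 2.73
eef_pos: [0.4414, -0.0091, 0.0076]
tcp_rot: [[0.0, 1.0, 0.001], [1.0, -0.0, 0.0], [0.0, 0.001, -1.0]]
ft_force: [0.0, 2.1, 6.2]
gripper_width: 0.034
grasp_force: 20.0
```

Call:
move_arm(
  deltas=[
    [0.03,0,0,-0.02,0,0,0],
    [0.03,0,0,-0.055,0,0,0],
    [0.03,0,0,-0.09,0,0,0],
    [0.03,0,0,-0.115,0,0,0],
    [0.03,0,0,-0.115,0,0,0],
    [0.03,0,0,-0.115,0,0,0],
  ],
)

```text
clock: 3.23
eef_pos: [0.4417, -0.0093, 0.1231]
tcp_rot: [[0.0, 1.0, 0.003], [1.0, -0.0, -0.0], [-0.0, 0.003, -1.0]]
ft_force: [-0.3, 0.7, -0.9]
gripper_width: 0.0343
grasp_force: 20.0
```

Run:
```python
from h import *
s=sensors.sense();i=optics.camera_info("wrist");w=optics.grab_frame("wrist");cv2.imwrite("pics/w2.png",w[:,:,::-1])
print(s["eef_pos"],"tcp px",proj(i,s["eef_pos"]),"spacer top px",proj(i,s["eef_pos"]+[0,-.002,.015]))
top,sc=optics.camera_info("top"),optics.camera_info("scene")
it,is_=cv2.imread("pics/top0.png")[:,:,::-1].copy(),cv2.imread("pics/scene0.png")[:,:,::-1].copy()
m=masks(it)["blue"];k=np.zeros(m.shape,np.uint8);cv2.circle(k,(448,228),48,1,-1)
cs,_=cv2.findContours((m&(k>0)).astype(np.uint8),cv2.RETR_EXTERNAL,cv2.CHAIN_APPROX_NONE)
b=cv2.boxPoints(cv2.minAreaRect(cv2.convexHull(max(cs,key=cv2.contourArea))))
print([onplane(top,x,.014).round(3).tolist() for x in b],onplane(top,b.mean(0),.012).round(4))
print("scene tip on z=.072",onplane(sc,(381,260.8),.071).round(4),"seat",onplane(sc,(379.4,289.2),.016).round(4))
a=np.hstack([cv2.resize(it[188:268,408:488],(400,400),interpolation=cv2.INTER_CUBIC),cv2.resize(is_[250:330,338:418],(400,400),interpolation=cv2.INTER_CUBIC)])
c=np.zeros((200,800,3),np.uint8);c[:,:320]=cv2.resize(w,(320,200));c[:,400:]=cv2.resize(w[180:280,220:420],(400,200))
cv2.imwrite("pics/bt.png",np.vstack([a,c])[:,:,::-1])
```

```text
[ 0.4416629  -0.00933602  0.12310953] tcp px [317.51206043 240.81001797] spacer top px [317.53932614 254.19047516]
[[0.489, -0.282, 0.014], [0.547, -0.351, 0.014], [0.462, -0.418, 0.014], [0.406, -0.35, 0.014]] [ 0.4757 -0.3507  0.012 ]
scene tip on z=.072 [ 0.4765 -0.3499  0.071 ] seat [ 0.4742 -0.354   0.016 ]
```

View pics/bt.png

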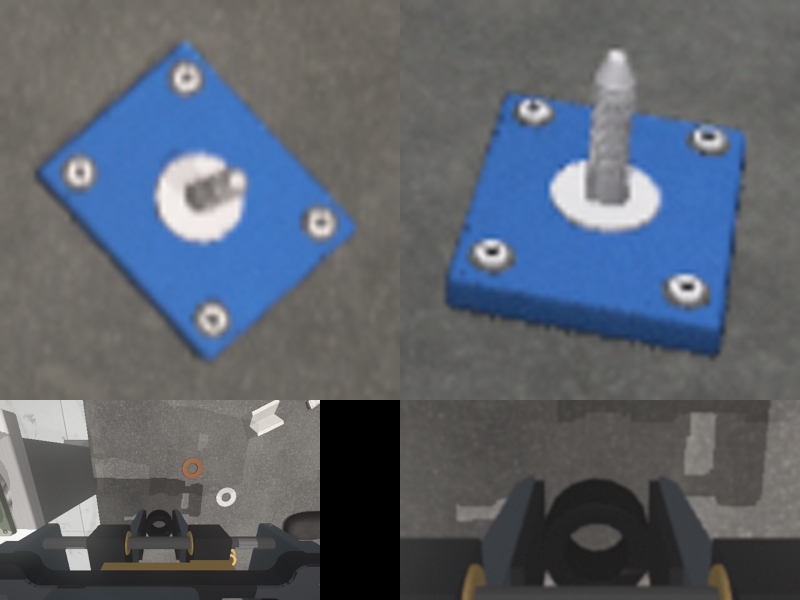

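The top crop puts the seat centre at px (447.5,227.1) and the tip at (454.8,224.2). The scene crop puts the seat at (378.8,288.6) and the tip at (380.6,260.6). In the wrist view the spacer is held upright between the pads, at about (318,240).

```bash
cat >> h.py <<'E'
def held(im,info,thr,zb,x,R,lo=200):
    """far (+y) lower rim row of the held part at column of x -> y of its axis"""
    col=int(round(proj(info,np.array([x,sensors.sense()['eef_pos'][1]+R,zb]))[0]));return col,im.max(2)[lo:262,col-1:col+2].mean(1).round().astype(int)
E
python3 - <<'E'
from h import *
top,sc=optics.camera_info("top"),optics.camera_info("scene")
for n,a,b,z in(("seat",(447.5,227.1),(378.8,288.6),.016),("tip",(454.8,224.2),(380.6,260.6),.071)):
    p,g=twoview(ray(top,a),ray(sc,b));print(n,p.round(4),"gap",round(g,4),onplane(top,a,z).round(4),onplane(sc,b,z).round(4))
i=optics.camera_info("wrist");im=cv2.imread("pics/w2.png")[:,:,::-1]
s=sensors.sense();p=s["eef_pos"];zb=p[2]-.0076
c,v=held(im,i,0,zb,p[0],.018);print(c,v.tolist())
for r in range(214,226): print(r,round(onplane(i,(c,r),zb)[1]-.018-p[1],4),end=" ")
print("row profile x at 235",im.max(2)[232,285:352].tolist())
E
```

```text
seat [ 0.4763 -0.351   0.0146] gap 0.0007 [ 0.4764 -0.3508  0.016 ] [ 0.4745 -0.3522  0.016 ]
tip [ 0.4751 -0.3505  0.0723] gap 0.0003 [ 0.4754 -0.351   0.071 ] [ 0.4764 -0.3491  0.071 ]
317 [86, 86, 87, 87, 88, 87, 85, 86, 86, 84, 81, 81, 82, 83, 85, 88, 87, 84, 78, 54, 32, 31, 32, 33, 33, 31, 32, 32, 32, 30, 33, 36, 39, 39, 35, 36, 35, 35, 34, 34, 33, 41, 71, 83, 82, 82, 83, 83, 83, 84, 83, 82, 84, 88, 82, 54, 31, 30, 31, 31, 31, 32]
214 -0.0014 215 -0.0021 216 -0.0029 217 -0.0036 218 -0.0043 219 -0.0051 220 -0.0058 221 -0.0066 222 -0.0073 223 -0.0081 224 -0.0088 225 -0.0096 row profile x at 235 [37, 37, 37, 38, 38, 33, 34, 58, 78, 85, 73, 46, 32, 29, 32, 33, 31, 32, 30, 33, 33, 34, 33, 32, 33, 34, 36, 38, 40, 39, 39, 39, 40, 39, 38, 40, 40, 37, 37, 39, 37, 34, 37, 33, 31, 34, 35, 33, 32, 33, 32, 32, 34, 31, 32, 40, 68, 87, 82, 57, 36, 35, 38, 37, 40, 39, 38]
```

Run:
```python
from h import *
i=optics.camera_info("wrist");p=sensors.sense()["eef_pos"]
for zb in (p[2]-.0076,p[2]-.006):
    for r,z,o in((218.7,zb,-.018),(241.4,zb+.022,-.01),(254.6,zb,.01)): print(r,round(onplane(i,(317,r),z)[1]+o-p[1],4))
    for c in(296,340.5): print("x",onplane(i,(c,235),zb+.011)[0]-p[0])
```

```text
218.7 -0.0049
241.4 -0.0034
254.6 -0.0047
x -0.014253087596565073
x 0.01527989493217169
218.7 -0.0042
241.4 -0.0026
254.6 -0.0038
x -0.014112531765976433
x 0.015139526842352313
```

The spacer sits about 3 mm to -y of the TCP. Two views agree on the bolt axis at (0.4755,-0.3507), with heights within 2 mm. Carrying the spacer over the bolt.

Call:
move_arm(
  deltas=[
    [0.03,-0.02,0.002,0,0,0,0],
    [0.03,-0.06,0.006,0,0,0,0],
    [0.03,-0.1,0.01,0,0,0,0],
    [0.03,-0.14,0.014,0,0,0,0],
    [0.03,-0.18,0.018,0,0,0,0],
    [0.03,-0.22,0.022,0,0,0,0],
    [0.03,-0.26,0.026,0,0,0,0],
    [0.03,-0.3,0.03,0,0,0,0],
    [0.03,-0.325,0.033,0,0,0,0],
    [0.03,-0.339,0.034,0,0,0,0],
  ],
)

```text
clock: 4.12
eef_pos: [0.4741, -0.3509, 0.1193]
tcp_rot: [[0.003, 1.0, -0.003], [1.0, -0.003, 0.002], [0.002, -0.003, -1.0]]
ft_force: [-0.4, 0.3, 0.0]
gripper_width: 0.0344
grasp_force: 20.0
```

Call:
move_arm(
  deltas=[
    [0.03,0,0,0,0,0,0],
    [0.03,0,0,0,0,0,0],
    [0.03,0,0,0,0,0,0],
  ],
)

```text
clock: 4.37
eef_pos: [0.4742, -0.3463, 0.121]
tcp_rot: [[-0.001, 1.0, -0.002], [1.0, 0.001, 0.003], [0.003, -0.002, -1.0]]
ft_force: [-0.5, -0.1, -0.9]
gripper_width: 0.0346
grasp_force: 20.0
```

Run:
```python
from h import *
s=sensors.sense();print(s["eef_pos"],s["ft_force"])
a=optics.grab_frame("wrist");b=optics.grab_frame("scene");t=optics.grab_frame("top")
cv2.imwrite("pics/w3.png",a[:,:,::-1])
f=lambda x:cv2.resize(x,(400,300),interpolation=cv2.INTER_CUBIC)
cv2.imwrite("pics/c3.png",np.vstack([np.hstack([f(a[170:290,240:400]),f(b[230:320,320:440])]),np.hstack([f(a),f(t[170:290,380:540])])])[:,:,::-1])
i=optics.camera_info("wrist");print(proj(i,np.array([.4755,-.3507,.072])))
```

```text
[ 0.47422688 -0.34628709  0.12095123] [-0.49733479 -0.09383002 -0.88451504]
[318.35071789 219.50724617]
```

View pics/c3.png

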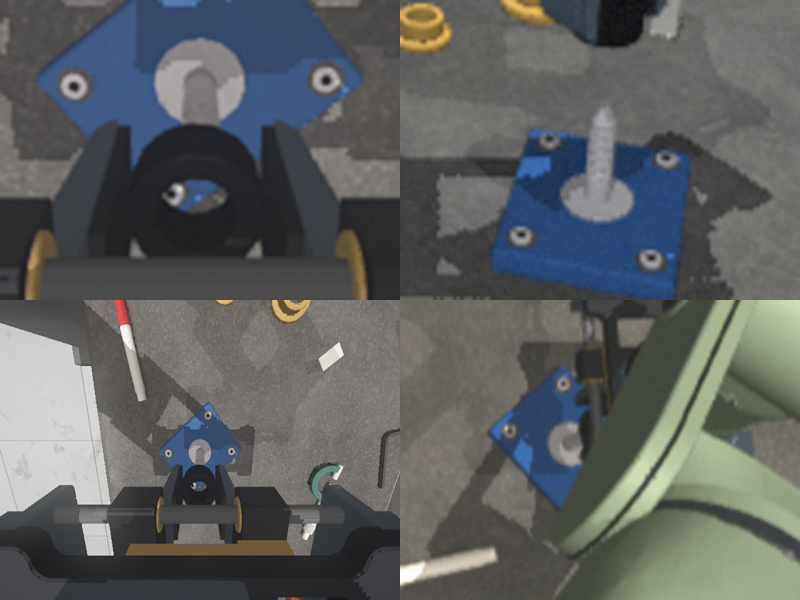

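The wrist crop shows the seat centre at px (320,202.8), with the spacer held in front of it and the bolt tip hidden behind it. The scene crop shows the spacer well above the tip. I'll measure the bolt-to-spacer offset in this one image.

Run:
```python
from h import *
i=optics.camera_info("wrist");s=sensors.sense();p=s["eef_pos"];im=cv2.imread("pics/w3.png")[:,:,::-1]
m=masks(im);h=cv2.cvtColor(im,cv2.COLOR_RGB2HSV)
low=(h[...,1]<70)&(h[...,2]>95)
c,_=blob(low,(320,203),22);(cx,cy),ax,_a=cv2.fitEllipse(cv2.convexHull(c));print("seat ell",cx,cy,ax,onplane(i,(cx,cy),.016).round(4))
for q in((320,202.8),(319.6,203.2)): print(onplane(i,q,.016).round(4))
zb=p[2]-.0076;V=im.max(2)
print(V[208:262,319].tolist()); print(V[235,285:352].tolist())
for r in (217,218,219,220,221): print(r,onplane(i,(319,r),zb)[1]-.018)
for q in (294,295,296,339,340,341): print(q,onplane(i,(q,235),zb+.011)[0])
```

```text
seat ell 319.5085144042969 202.75169372558594 (35.67997741699219, 36.187801361083984) [ 0.4767 -0.3538  0.016 ]
[ 0.4773 -0.3539  0.016 ]
[ 0.4768 -0.3543  0.016 ]
[123, 125, 125, 118, 117, 121, 121, 122, 122, 125, 125, 93, 45, 41, 43, 41, 43, 42, 41, 41, 42, 41, 43, 43, 46, 47, 45, 42, 42, 41, 41, 41, 38, 57, 113, 132, 130, 130, 128, 133, 176, 190, 148, 91, 82, 79, 66, 43, 35, 36, 37, 36, 34, 36]
[43, 45, 46, 42, 42, 38, 44, 92, 121, 95, 47, 35, 38, 39, 39, 40, 39, 42, 43, 43, 44, 44, 44, 46, 45, 44, 43, 43, 42, 43, 43, 43, 41, 44, 42, 43, 43, 43, 42, 43, 44, 44, 44, 43, 44, 45, 44, 43, 41, 41, 40, 40, 39, 40, 39, 38, 40, 66, 76, 57, 41, 42, 40, 43, 45, 43, 44]
217 -0.3501433177462252
218 -0.3508842577933136
219 -0.3516268803362421
220 -0.35237119111233717
221 -0.35311719588504054
294 0.4593109344530431
295 0.4599747264693587
296 0.4606385121548387
339 0.4891753089449388
340 0.48983881616329217
341 0.4905023170548838
```

Both methods agree: shift about 2.3 mm to -y and 1.8 mm to +x. Threading on down past the pilot, then I'll check the force.

Call:
move_arm(
  deltas=[
    [0.03,-0.0023,0.0018,0.01,0,0,0],
    [0.03,-0.0023,0.0018,0.02,0,0,0],
    [0.03,-0.0023,0.0018,0.03,0,0,0],
    [0.03,-0.0023,0.0018,0.036,0,0,0],
    [0.03,-0.0023,0.0018,0.042,0,0,0],
    [0.03,-0.0023,0.0018,0.048,0,0,0],
    [0.03,-0.0023,0.0018,0.054,0,0,0],
    [0.03,-0.0023,0.0018,0.06,0,0,0],
    [0.03,-0.0023,0.0018,0.06,0,0,0],
  ],
)

```text
clock: 5.27
eef_pos: [0.4761, -0.35, 0.0606]
tcp_rot: [[0.0, 1.0, -0.002], [1.0, -0.0, 0.001], [0.001, -0.002, -1.0]]
ft_force: [0.0, 0.3, -1.5]
gripper_width: 0.0342
grasp_force: 20.0
```

Call:
move_arm(
  deltas=[
    [0.03,0,0,0.008,0,0,0],
    [0.03,0,0,0.016,0,0,0],
    [0.03,0,0,0.023,0,0,0],
    [0.03,0,0,0.028,0,0,0],
    [0.03,0,0,0.032,0,0,0],
    [0.03,0,0,0.034,0,0,0],
    [0.03,0,0,0.036,0,0,0],
    [0.03,0,0,0.037,0,0,0],
  ],
)

```text
clock: 5.93
eef_pos: [0.4769, -0.3505, 0.0248]
tcp_rot: [[-0.0, 1.0, 0.0], [1.0, 0.0, 0.0], [0.0, 0.0, -1.0]]
ft_force: [0.2, -0.2, -0.5]
gripper_width: 0.034
grasp_force: 20.0
```

Call:
move_arm(
  deltas=[
    [0.03,0,0,0.001,0,0,0],
    [0.03,0,0,0.0015,0,0,0],
    [0.03,0,0,0.002,0,0,0],
    [0.03,0,0,0.002,0,0,0],
  ],
)

```text
clock: 6.27
eef_pos: [0.4769, -0.3505, 0.0237]
tcp_rot: [[-0.0, 1.0, 0.001], [1.0, 0.0, -0.0], [-0.0, 0.001, -1.0]]
ft_force: [-0.8, 1.2, 3.5]
gripper_width: 0.0347
grasp_force: 20.0
```

The spacer is seated: TCP 23.7 mm against 23.6 predicted, with a light upward force. Releasing and backing off.

Call:
move_arm(
  deltas=[
    [0.048,0,0,0,0,0,0],
    [0.048,0,0,0,0,0,0],
    [0.048,0,0,0,0,0,0],
    [0.048,0,0,-0.005,0,0,0],
    [0.048,0,0,-0.03,0,0,0],
    [0.048,0,0,-0.065,0,0,0],
    [0.06,0,0,-0.105,0,0,0],
    [0.06,0,0,-0.12,0,0,0],
    [0.06,0,0,-0.12,0,0,0],
  ],
)

```text
clock: 7.02
eef_pos: [0.4792, -0.3523, 0.1483]
tcp_rot: [[0.0, 1.0, 0.008], [1.0, 0.0, -0.006], [-0.006, 0.008, -1.0]]
ft_force: [-0.2, -0.1, -0.4]
gripper_width: 0.0598
grasp_force: 0.0
```

Run:
```python
from h import *
s=sensors.sense();p=s["eef_pos"];print(p)
i=optics.camera_info("wrist");a=optics.grab_frame("wrist");cv2.imwrite("pics/w4.png",a[:,:,::-1])
V=a.max(2)
c,h=blob(V<70,proj(i,np.array([.476,-.351,.03])),30)
print(cv2.minAreaRect(c)[1])
if h is not None:
    M=cv2.moments(cv2.convexHull(h));print("hole@38",onplane(i,(M['m10']/M['m00'],M['m01']/M['m00']),.038))
M=cv2.moments(cv2.convexHull(c));print("sil@27",onplane(i,(M['m10']/M['m00'],M['m01']/M['m00']),.027))
f=lambda x:cv2.resize(x,(400,300),interpolation=cv2.INTER_CUBIC)
b=optics.grab_frame("scene");cv2.imwrite("pics/c4.png",np.hstack([f(a[150:270,240:400]),f(b[230:320,320:440])])[:,:,::-1])
```

```text
[ 0.47917745 -0.35231006  0.14829371]
(33.0, 31.0)
hole@38 [ 0.47637181 -0.35601397  0.038     ]
sil@27 [ 0.47723739 -0.35490458  0.027     ]
```

View pics/c4.png

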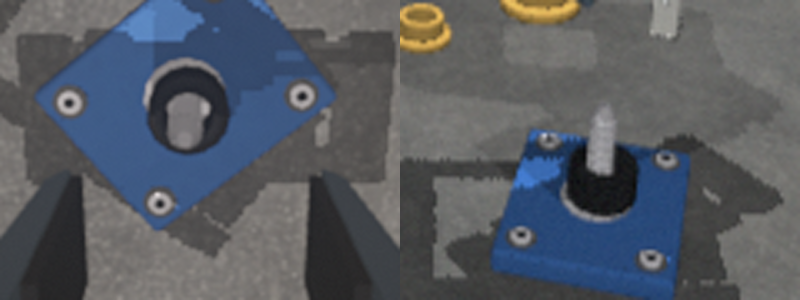

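The spacer sits fully down on the seat with the bolt through it. Now the washer.

Call:
move_arm(
  deltas=[
    [0.065,0.02,0.006,0,0,0,0],
    [0.065,0.058,0.019,0,0,0,0],
    [0.065,0.096,0.031,0,0,0,0],
    [0.065,0.134,0.043,0,0,0,0],
    [0.065,0.172,0.056,0,0,0,0],
    [0.065,0.21,0.068,0,0,0,0],
    [0.065,0.248,0.08,0,0,0,0],
    [0.065,0.286,0.093,0,0,0,0],
    [0.065,0.322,0.104,0,0,0,0],
    [0.065,0.343,0.111,0,0,0,0],
  ],
)

```text
clock: 7.95
eef_pos: [0.5872, -0.0037, 0.1407]
tcp_rot: [[-0.002, 1.0, -0.004], [1.0, 0.002, 0.001], [0.001, -0.004, -1.0]]
ft_force: [0.4, 0.4, -0.1]
gripper_width: 0.0651
grasp_force: 0.0
```

Call:
move_arm(
  deltas=[
    [0.065,0,0,0.01,0,0,0],
    [0.065,0,0,0.03,0,0,0],
    [0.065,0,0,0.05,0,0,0],
    [0.065,0,0,0.05,0,0,0],
    [0.065,0,0,0.05,0,0,0],
  ],
)

```text
clock: 8.37
eef_pos: [0.5858, -0.0081, 0.0907]
tcp_rot: [[0.001, 1.0, -0.006], [1.0, -0.001, 0.0], [0.0, -0.006, -1.0]]
ft_force: [-0.4, 0.5, 0.3]
gripper_width: 0.065
grasp_force: 0.0
```

Run:
```python
from h import *
s=sensors.sense();p=s["eef_pos"];print(p)
i=optics.camera_info("wrist");a=optics.grab_frame("wrist");cv2.imwrite("pics/w5.png",a[:,:,::-1])
u=proj(i,np.array([.5885,-.008,.006]));print("exp px",u)
hs=cv2.cvtColor(a,cv2.COLOR_RGB2HSV);m=(hs[...,1]<40)&(hs[...,2]>140)
c,h=blob(m,u,50);print(cv2.minAreaRect(c)[:2])
for nm,k,z in(("out",c,.004),("hole",h,.005)):
    if k is not None:
        M=cv2.moments(cv2.convexHull(k));print(nm,onplane(i,(M['m10']/M['m00'],M['m01']/M['m00']),z))
```

```text
[ 0.58581925 -0.00807839  0.09068315]
exp px [320.94854549 202.28772819]
((321.0, 204.0), (42.0, 44.0))
out [ 0.58832752 -0.01057418  0.004     ]
hole [ 0.58803839 -0.0103875   0.005     ]
```

The washer is 44 mm across as seen. The bolt-minus-washer vector agrees between the wrist and fixed views: (-0.112, -0.3436). Going down to it.

Call:
move_arm(
  deltas=[
    [0.065,-0.001,0.0025,0.03,0,0,0],
    [0.065,-0.001,0.0025,0.055,0,0,0],
    [0.065,-0.001,0.0025,0.07,0,0,0],
    [0.065,-0.001,0.0025,0.08,0,0,0],
    [0.065,-0.001,0.0025,0.085,0,0,0],
    [0.065,-0.001,0.0025,0.0875,0,0,0],
    [0.065,-0.001,0.0025,0.0875,0,0,0],
    [0.065,-0.001,0.0025,0.0875,0,0,0],
  ],
)

```text
clock: 9.08
eef_pos: [0.5912, -0.0086, 0.0066]
tcp_rot: [[0.0, 1.0, 0.002], [1.0, -0.0, 0.0], [0.0, 0.002, -1.0]]
ft_force: [-0.2, -0.2, 0.2]
gripper_width: 0.0652
grasp_force: 0.0
```

Call:
move_arm(
  deltas=[
    [0.065,0,-0.002,0.002,0,0,0],
    [0.065,0,-0.002,0.004,0,0,0],
    [0.065,0,-0.002,0.0045,0,0,0],
    [0.065,0,-0.002,0.0045,0,0,0],
  ],
)

```text
clock: 9.42
eef_pos: [0.5882, -0.0084, 0.0011]
tcp_rot: [[-0.0, 1.0, 0.0], [1.0, 0.0, 0.0], [0.0, 0.0, -1.0]]
ft_force: [0.1, -0.4, 0.1]
gripper_width: 0.0651
grasp_force: 0.0
```

Call:
move_arm(
  deltas=[
    [0.038,0,0,0,0,0,0],
    [0.038,0,0,0,0,0,0],
    [0.038,0,0,0,0,0,0],
    [0.038,0,0,0,0,0,0],
    [0.038,0,0,0,0,0,0],
    [0.038,0,0,0,0,0,0],
  ],
)

```text
clock: 9.92
eef_pos: [0.5884, -0.0084, 0.0011]
tcp_rot: [[-0.0, 1.0, 0.0], [1.0, 0.0, 0.0], [0.0, 0.0, -1.0]]
ft_force: [0.2, -0.4, -0.0]
gripper_width: 0.0424
grasp_force: 20.0
```

Call:
move_arm(
  deltas=[
    [0.038,0,0,-0.01,0,0,0],
    [0.038,0,0,-0.04,0,0,0],
    [0.038,0,0,-0.08,0,0,0],
    [0.038,0,0,-0.11,0,0,0],
    [0.038,0,0,-0.12,0,0,0],
    [0.038,0,0,-0.12,0,0,0],
  ],
)

```text
clock: 10.42
eef_pos: [0.5903, -0.0085, 0.1249]
tcp_rot: [[-0.0, 1.0, 0.007], [1.0, 0.0, -0.0], [-0.0, 0.007, -1.0]]
ft_force: [0.9, -0.2, -0.3]
gripper_width: 0.0427
grasp_force: 20.0
```

Call:
move_arm(
  deltas=[
    [0.038,-0.02,-0.006,0,0,0,0],
    [0.038,-0.058,-0.019,0,0,0,0],
    [0.038,-0.096,-0.031,0,0,0,0],
    [0.038,-0.134,-0.043,0,0,0,0],
    [0.038,-0.172,-0.056,0,0,0,0],
    [0.038,-0.21,-0.068,0,0,0,0],
    [0.038,-0.248,-0.08,0,0,0,0],
    [0.038,-0.286,-0.093,0,0,0,0],
    [0.038,-0.322,-0.104,0,0,0,0],
    [0.038,-0.3437,-0.112,0,0,0,0],
  ],
)

```text
clock: 11.25
eef_pos: [0.4739, -0.3549, 0.1189]
tcp_rot: [[0.002, 1.0, -0.003], [1.0, -0.002, 0.001], [0.001, -0.003, -1.0]]
ft_force: [-0.1, 0.0, -0.6]
gripper_width: 0.0428
grasp_force: 20.0
```

Call:
move_arm(
  deltas=[
    [0.038,0,0,0,0,0,0],
    [0.038,0,0,0,0,0,0],
    [0.038,0,0,0,0,0,0],
    [0.038,0,0,0,0,0,0],
  ],
)

```text
clock: 11.58
eef_pos: [0.4762, -0.3507, 0.1201]
tcp_rot: [[-0.001, 1.0, -0.001], [1.0, 0.001, 0.002], [0.002, -0.001, -1.0]]
ft_force: [-0.3, -0.7, -0.3]
gripper_width: 0.0426
grasp_force: 20.0
```

Run:
```python
from h import *
s=sensors.sense();p=s["eef_pos"];print(p)
i=optics.camera_info("wrist");a=optics.grab_frame("wrist");cv2.imwrite("pics/w6.png",a[:,:,::-1])
b=optics.grab_frame("scene")
zb=p[2]-.0011
print("exp washer",proj(i,[p[0],p[1]-.002,zb+.006]),"seat",proj(i,[.4767,-.354,.016]))
hs=cv2.cvtColor(a,cv2.COLOR_RGB2HSV);V=hs[...,2]
print(V[200:262,318].tolist())
f=lambda x:cv2.resize(x,(400,300),interpolation=cv2.INTER_CUBIC)
cv2.imwrite("pics/c6.png",np.hstack([f(a[170:290,240:400]),f(b[210:300,320:440])])[:,:,::-1])
```

```text
[ 0.47623468 -0.35068206  0.12012922]
exp washer [317.48835909 246.77907585] seat [318.31752534 199.79888253]
[125, 124, 124, 124, 124, 124, 124, 122, 121, 121, 121, 122, 122, 122, 118, 114, 118, 135, 147, 144, 139, 139, 136, 136, 135, 135, 135, 136, 136, 136, 136, 137, 137, 132, 133, 131, 133, 133, 131, 131, 130, 130, 130, 131, 131, 128, 113, 93, 88, 83, 79, 81, 83, 84, 83, 81, 84, 87, 99, 109, 114, 131]
```

View pics/c6.png

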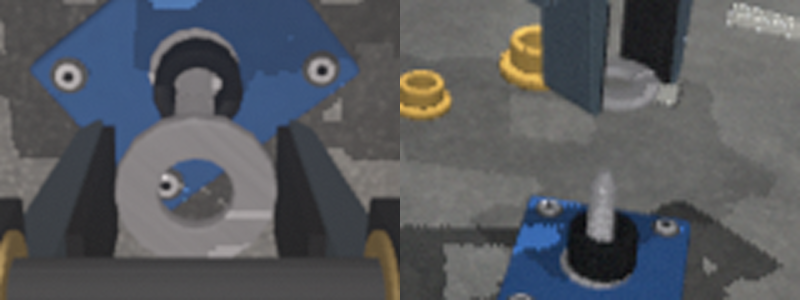

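The washer is held level, its hole at px (318,246). The spacer, with the bolt through it, shows behind at (318,199). Shifting 1.5 mm to -y and lowering.

Call:
move_arm(
  deltas=[
    [0.038,-0.0015,0,0.012,0,0,0],
    [0.038,-0.0015,0,0.026,0,0,0],
    [0.038,-0.0015,0,0.036,0,0,0],
    [0.038,-0.0015,0,0.042,0,0,0],
    [0.038,-0.0015,0,0.048,0,0,0],
    [0.038,-0.0015,0,0.054,0,0,0],
    [0.038,-0.0015,0,0.06,0,0,0],
    [0.038,-0.0015,0,0.065,0,0,0],
    [0.038,-0.0015,0,0.065,0,0,0],
  ],
)

```text
clock: 12.43
eef_pos: [0.4758, -0.3533, 0.0549]
tcp_rot: [[-0.0, 1.0, -0.001], [1.0, 0.0, 0.001], [0.001, -0.001, -1.0]]
ft_force: [0.1, -0.2, -1.2]
gripper_width: 0.0427
grasp_force: 20.0
```

Call:
move_arm(
  deltas=[
    [0.038,0,0,0.005,0,0,0],
    [0.038,0,0,0.009,0,0,0],
    [0.038,0,0,0.012,0,0,0],
    [0.038,0,0,0.014,0,0,0],
    [0.038,0,0,0.0155,0,0,0],
    [0.038,0,0,0.0165,0,0,0],
    [0.038,0,0,0.0165,0,0,0],
  ],
)

```text
clock: 13.02
eef_pos: [0.4762, -0.3537, 0.0393]
tcp_rot: [[-0.0, 1.0, -0.0], [1.0, 0.0, 0.0], [0.0, -0.0, -1.0]]
ft_force: [-0.7, -0.7, -0.8]
gripper_width: 0.0428
grasp_force: 20.0
```

Call:
move_arm(
  deltas=[
    [0.038,0,0,0.0006,0,0,0],
    [0.056,0,0,0.0006,0,0,0],
    [0.056,0,0,0.0006,0,0,0],
    [0.056,0,0,0.0006,0,0,0],
    [0.056,0,0,-0.005,0,0,0],
    [0.056,0,0,-0.03,0,0,0],
    [0.056,0,0,-0.065,0,0,0],
    [0.056,0,0,-0.09,0,0,0],
    [0.056,0,0,-0.09,0,0,0],
  ],
)

```text
clock: 13.77
eef_pos: [0.4793, -0.356, 0.1358]
tcp_rot: [[0.0, 1.0, 0.01], [1.0, -0.0, -0.007], [-0.007, 0.01, -1.0]]
ft_force: [1.7, -0.3, 0.4]
gripper_width: 0.056
grasp_force: 0.0
```

Run:
```python
from h import *
s=sensors.sense();p=s["eef_pos"];print(p)
i=optics.camera_info("wrist");a=optics.grab_frame("wrist");cv2.imwrite("pics/w7.png",a[:,:,::-1])
hs=cv2.cvtColor(a,cv2.COLOR_RGB2HSV);m=(hs[...,1]<60)&(hs[...,2]>95)
u=proj(i,np.array([.476,-.353,.044]));print(u)
c,h=blob(m,u,40);M=cv2.moments(cv2.convexHull(c))
r=cv2.minAreaRect(c);print(r);print("washer@.042",onplane(i,(M['m10']/M['m00'],M['m01']/M['m00']),.042))
for z in(.041,.06): print(z,"width",np.linalg.norm(onplane(i,(r[0][0]-r[1][0]/2,r[0][1]),z)-onplane(i,(r[0][0]+r[1][0]/2,r[0][1]),z)))
```

```text
[ 0.47928668 -0.35601926  0.13583339]
[313.50597745 196.646993  ]
((314.5, 195.5), (47.0, 43.0), 90.0)
washer@.042 [ 0.47646644 -0.35321655  0.042     ]
0.041 width 0.04723327332911955
0.06 width 0.04385724588499073
```

The washer reads 44 mm wide at z 41 mm, so it is down on the spacer. Now the small bushing.

Call:
move_arm(
  deltas=[
    [0.06,0.02,0.003,0,0,0,0],
    [0.06,0.055,0.009,0,0,0,0],
    [0.06,0.095,0.016,0,0,0,0],
    [0.06,0.135,0.023,0,0,0,0],
    [0.06,0.17,0.029,0,0,0,0],
    [0.06,0.192,0.033,0,0,0,0],
    [0.06,0.202,0.034,0,0,0,0],
    [0.06,0.202,0.034,0,0,0,0],
    [0.06,0.202,0.034,0,0,0,0],
  ],
)

```text
clock: 14.57
eef_pos: [0.51, -0.1521, 0.1291]
tcp_rot: [[-0.001, 1.0, -0.001], [1.0, 0.001, -0.0], [-0.0, -0.001, -1.0]]
ft_force: [-0.7, -0.4, 0.7]
gripper_width: 0.0602
grasp_force: 0.0
```

Run:
```python
from h import *
s=sensors.sense();p=s["eef_pos"];print(p)
i=optics.camera_info("wrist");a=optics.grab_frame("wrist");cv2.imwrite("pics/w8.png",a[:,:,::-1])
u=proj(i,np.array([.51,-.15,.01]));print(u)
c,h=blob(masks(a)["brass"],u,40);print("ext",cv2.boundingRect(c))
def cen(k): M=cv2.moments(cv2.convexHull(k));return M['m10']/M['m00'],M['m01']/M['m00']
x,y,w,hh=cv2.boundingRect(c)
print("x flange@.004",onplane(i,(x+w/2-.5,y+hh/2),.004).round(4),"flange width",(onplane(i,(x+w-.5,y+hh/2),.004)-onplane(i,(x-.5,y+hh/2),.004))[0])
print("y from top edge (flange +y)",onplane(i,(x+w/2,y-.5),.001)[1]-.02)
if h is not None: print("hole bbox",cv2.boundingRect(h),onplane(i,cen(h),.018))
```

```text
[ 0.51001751 -0.1520531   0.12906955]
[317.82544768 190.76510231]
ext (302, 174, 34, 33)
x flange@.004 [ 0.5107 -0.1514  0.004 ] flange width 0.03784343009502661
y from top edge (flange +y) -0.15273877785275236
hole bbox (309, 184, 21, 20) [ 0.51069029 -0.14986455  0.018     ]
```

Call:
move_arm(
  deltas=[
    [0.06,0.001,0.0005,0.03,0,0,0],
    [0.06,0.001,0.0005,0.065,0,0,0],
    [0.06,0.001,0.0005,0.09,0,0,0],
    [0.06,0.001,0.0005,0.105,0,0,0],
    [0.06,0.001,0.0005,0.113,0,0,0],
    [0.06,0.001,0.0005,0.118,0,0,0],
    [0.06,0.001,0.0005,0.118,0,0,0],
    [0.06,0.001,0.0005,0.118,0,0,0],
  ],
)

```text
clock: 15.28
eef_pos: [0.5114, -0.1515, 0.0122]
tcp_rot: [[0.001, 1.0, 0.001], [1.0, -0.001, -0.0], [-0.0, 0.001, -1.0]]
ft_force: [-0.8, 0.4, 0.7]
gripper_width: 0.0598
grasp_force: 0.0
```

Call:
move_arm(
  deltas=[
    [0.06,0.0005,-0.0005,0.0015,0,0,0],
    [0.06,0.0005,-0.0005,0.003,0,0,0],
    [0.026,0.0005,-0.0005,0.003,0,0,0],
    [0.026,0.0005,-0.0005,0.003,0,0,0],
    [0.026,0.0005,-0.0005,0.003,0,0,0],
    [0.026,0.0005,-0.0005,0.003,0,0,0],
    [0.026,0.0005,-0.0005,0.003,0,0,0],
    [0.026,0.0005,-0.0005,0.003,0,0,0],
  ],
  squeeze=20,
)

```text
clock: 15.95
eef_pos: [0.5104, -0.1502, 0.0086]
tcp_rot: [[-0.0, 1.0, 0.0], [1.0, 0.0, 0.0], [0.0, 0.0, -1.0]]
ft_force: [-1.0, -0.3, 1.6]
gripper_width: 0.0286
grasp_force: 20.0
```

The body is gripped: 28.6 mm, with the same small offset as before. Lifting and carrying.

Call:
move_arm(
  deltas=[
    [0.026,0,0,-0.01,0,0,0],
    [0.026,0,0,-0.04,0,0,0],
    [0.026,0,0,-0.08,0,0,0],
    [0.026,0,0,-0.115,0,0,0],
    [0.026,-0.02,-0.003,-0.115,0,0,0],
    [0.026,-0.06,-0.01,-0.115,0,0,0],
    [0.026,-0.1,-0.017,-0.115,0,0,0],
    [0.026,-0.14,-0.024,-0.115,0,0,0],
    [0.026,-0.175,-0.03,-0.115,0,0,0],
    [0.026,-0.2015,-0.034,-0.115,0,0,0],
  ],
)

```text
clock: 16.78
eef_pos: [0.4754, -0.3545, 0.1242]
tcp_rot: [[0.001, 1.0, 0.0], [1.0, -0.001, -0.001], [-0.001, 0.0, -1.0]]
ft_force: [1.0, 0.3, -1.1]
gripper_width: 0.0285
grasp_force: 20.0
```

Call:
move_arm(
  deltas=[
    [0.026,0,0,0,0,0,0],
    [0.026,0,0,0,0,0,0],
    [0.026,0,0,0,0,0,0],
    [0.026,0,0,0,0,0,0],
  ],
)

```text
clock: 17.12
eef_pos: [0.4763, -0.3505, 0.1237]
tcp_rot: [[-0.001, 1.0, -0.0], [1.0, 0.001, 0.001], [0.001, -0.0, -1.0]]
ft_force: [-0.1, -0.4, -1.0]
gripper_width: 0.0284
grasp_force: 20.0
```

Run:
```python
from h import *
s=sensors.sense();p=s["eef_pos"];print(p)
i=optics.camera_info("wrist");a=optics.grab_frame("wrist");b=optics.grab_frame("scene");cv2.imwrite("pics/w9.png",a[:,:,::-1])
zb=p[2]-.0086;m=masks(a)["brass"]
c,h=blob(m,proj(i,p),32);x,y,w,hh=cv2.boundingRect(c);print("box",x,y,w,hh)
print("x",onplane(i,(x+w/2-.5,y+15),zb+.004)[0],"y flange edge",onplane(i,(x+w/2,y-.5),zb)[1]-.02, "hole",None if h is None else (cv2.boundingRect(h)))
f=lambda x:cv2.resize(x,(400,300),interpolation=cv2.INTER_CUBIC)
cv2.imwrite("pics/c9.png",np.hstack([f(a[170:290,240:400]),f(b[210:300,320:440])])[:,:,::-1])
```

```text
[ 0.47632281 -0.35047088  0.12365301]
box 296 235 44 34
x 0.4763122918484444 y flange edge -0.36970029004091226 hole (334, 244, 6, 5)
```

View pics/c9.png

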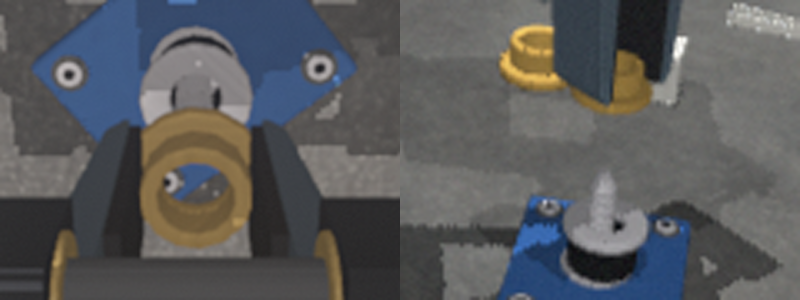

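The washer lies flat on the spacer. The bushing is held upright, flange down, its hole at px (318,246), with the bolt on the same line. Lowering without correction.

Call:
move_arm(
  deltas=[
    [0.026,0,0,0.012,0,0,0],
    [0.026,0,0,0.026,0,0,0],
    [0.026,0,0,0.034,0,0,0],
    [0.026,0,0,0.04,0,0,0],
    [0.026,0,0,0.046,0,0,0],
    [0.026,0,0,0.052,0,0,0],
    [0.026,0,0,0.057,0,0,0],
    [0.026,0,0,0.06,0,0,0],
    [0.026,0,0,0.06,0,0,0],
  ],
)

```text
clock: 17.97
eef_pos: [0.476, -0.3515, 0.0628]
tcp_rot: [[0.0, 1.0, -0.001], [1.0, -0.0, 0.001], [0.001, -0.001, -1.0]]
ft_force: [-0.1, 0.8, -0.2]
gripper_width: 0.0282
grasp_force: 20.0
```

Call:
move_arm(
  deltas=[
    [0.026,0,0,0.003,0,0,0],
    [0.026,0,0,0.006,0,0,0],
    [0.026,0,0,0.008,0,0,0],
    [0.026,0,0,0.0095,0,0,0],
    [0.026,0,0,0.0105,0,0,0],
    [0.026,0,0,0.0105,0,0,0],
  ],
)

```text
clock: 18.47
eef_pos: [0.4762, -0.3516, 0.0528]
tcp_rot: [[0.0, 1.0, -0.0], [1.0, -0.0, 0.0], [0.0, -0.0, -1.0]]
ft_force: [0.3, 0.1, -1.1]
gripper_width: 0.0286
grasp_force: 20.0
```

Call:
move_arm(
  deltas=[
    [0.026,0,0,0.0005,0,0,0],
    [0.045,0,0,0,0,0,0],
    [0.045,0,0,0,0,0,0],
    [0.045,0,0,0,0,0,0],
    [0.045,0,0,-0.01,0,0,0],
    [0.045,0,0,-0.04,0,0,0],
    [0.045,0,0,-0.08,0,0,0],
    [0.045,0,0,-0.12,0,0,0],
    [0.045,0,0,-0.12,0,0,0],
    [0.045,0,0,-0.12,0,0,0],
  ],
)

```text
clock: 19.3
eef_pos: [0.4777, -0.3527, 0.1767]
tcp_rot: [[0.0, 1.0, 0.006], [1.0, -0.0, -0.004], [-0.004, 0.006, -1.0]]
ft_force: [-0.8, 1.1, -1.0]
gripper_width: 0.0451
grasp_force: 0.0
```

Run:
```python
from h import *
s=sensors.sense();print(s["eef_pos"],s["gripper_width"])
a=optics.grab_frame("wrist");b=optics.grab_frame("scene")
f=lambda x:cv2.resize(x,(400,300),interpolation=cv2.INTER_CUBIC)
cv2.imwrite("pics/c10.png",np.hstack([f(a[140:290,220:420]),f(b[240:315,330:430])])[:,:,::-1])
```

```text
[ 0.47765417 -0.35272033  0.17670696] 0.045091234698221
```

View pics/c10.png

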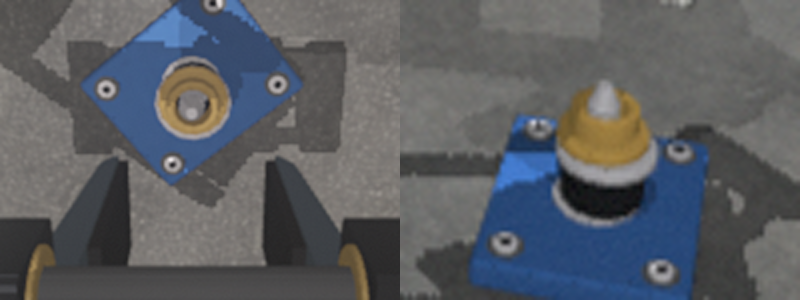

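The stack is complete and level: spacer, washer, then bushing with its flange down and the bolt tip showing above it. The gripper is clear.

```bash
python3 -c "
from rig import manip
print(manip.hand_in())"
```

```text
the job is handed in; nothing more can be done
None
```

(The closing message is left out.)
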